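# Bring the tee jar to the front of the fittings carousel and hold it

### The job

On the pipe-fitter's bench, first swing the jar carousel's brake lever from its locked side to the middle of its three marks and leave it there; do not turn the carousel before that. Then turn the carousel until the jar with the T-shaped copper fitting on its lid stands squarely behind the front pointer, and finish while still gripping that jar so that the carousel is held still: do not let go. Leave all the loose things on the bench where they are.

Things in the scene. Friction and masses are not known exactly. Their poses are not given: they have to be found in the camera images.
- jar_tee: the jar to bring to the front: clear round jar, flat metal lid, and on the lid a copper T-fitting lying flat (three mouths, 52 x 34 mm from above). Origin: centre of its underside, 32 mm above the table. Fixed to the turntable, 88 mm from its axis. Diameter 54 up to 66 above the origin; lid diameter 56 from 66 to 86; fitting top at 101. Its x axis points outward from the turntable's axis
- jar_elbow: another jar of the same size on the turntable, 90 degrees counter-clockwise (from above) of jar_tee; an L-shaped copper elbow lies on its lid. Origin: centre of its underside
- jar_straight: another jar of the same size, opposite jar_tee; a straight copper tube lies on its lid. Origin: centre of its underside
- jar_cap: another jar of the same size, 90 degrees clockwise of jar_tee; a small round copper cap sits on its lid. Origin: centre of its underside
- carousel (a joint): turntable: aluminium disc, diameter 250 mm, top 32 mm above the table, carrying four jars. Value (rad): angle of jar_tee past the front, counter-clockwise from above; 0 or 6.283 is jar_tee at the front pointer. Turns many times round either way with a light drag, about 1 N at a jar, and soon stops when left
- axis (a point): point on the turntable's vertical turning axis, 12 mm above the table, at the top of the base plate. A spindle end 32 mm across rises to 62 above the table there; nothing taller is in the middle. Its x axis points to the back of the carousel, away from the front pointer, its y axis to the left
- carousel_base: grey base plate fixed to the bench, 12 mm thick. Origin on the turntable's axis at table height; x to the back, y to the left. The plate spans x -170 to 140 and y -150 to 320 mm. The front is the robot's side (the plate may be turned up to 20 degrees); a steel pointer 12 mm high stands on it at x -165 to -119, y 0
- front_spot (a point): where the origin of jar_tee belongs: right behind the steel pointer, at the turntable's top level, 32 mm above the table, 88 mm from the axis towards the front
- brake_lever (a joint): brake lever on the left of the base plate: flat steel arm turning level about lever_pivot, upright black knob at its end. In rad, counter-clockwise from above: 0 = fully out to the left (locked), 0.85 = over the middle mark, pointing straight to the front, parallel to the line from axis to front_spot, 1.5 = fully in towards the turntable. About 1.5 N at the knob; stays where left
- lever_knob (a point): middle of the lever's upright round knob: diameter 24 mm, from 58 to 103 mm above the table (this point is 81 above it), 90 mm from lever_pivot. Below the knob a 12 mm stem, then the arm, 18 mm wide, its top 44 above the table
- lever_pivot (a point): point on the vertical axis of the brake lever, 40 mm above the table
- middle_mark (a point): top of the middle one of three raised steel ribs (26 x 6 mm, 4 high) set in an arc on the base plate, 124 mm from lever_pivot
- flux_tub: bystander, sizes in mm: closed white flux tub, diameter 90, height 90; origin under its centre
- solder_spool: bystander, sizes in mm: spool of solder wire standing upright, diameter 60, height 50; origin under its centre
- pipe_long: bystander, sizes in mm: copper pipe 170 long, diameter 28, lying flat behind the carousel; origin under its middle
- pipe_short: bystander, sizes in mm: copper pipe 120 long, diameter 28, lying flat behind the longer pipe; origin under its middle
- tube_brush: bystander, sizes in mm: hand brush lying flat left of the base plate, near its back; origin at its underside
- wrench: bystander, sizes in mm: steel wrench lying flat left of the base plate; origin at its underside
- coupling: bystander, sizes in mm: short copper tube, diameter 35, height 36, standing on the base plate at its front right; origin under its centre
- union_nut: bystander, sizes in mm: brass hexagon nut about 38 across, 18 high, lying on the base plate between pointer and lever; origin under its centre

How it is judged:
By the outcome, as a careful person would: the job done as asked, in the order asked, and still so for the second after the job is handed in, while the arm keeps its last pose, push and grip.
It also fails if it takes over 64 s, if anything falls off the work surface, if the arm or the gripper's body presses on something with over 40 N, if the wrist force passes 120 N, or if a joint passes its speed limit or range.

### The arm

A 6-joint arm with a two-finger parallel gripper is mounted at the origin on the work surface. World frame = base frame: x ahead of the robot, y to its left, z up, the work surface at z = 0. Lengths are in m, angles in rad, forces in N, time in s.
With the tool pointing down it reaches from about 0.35 to 0.975 m from the base axis. Payload 7.1 kg.
Tool frame: the origin (TCP) lies midway between the tips of the shut fingers; the grasp point (between the pads) lies 19 mm behind it; z points along the fingers, y is the line along which they close (so a half turn about z gives the same grasp; the last joint's range is limited). The gripper opens to 88 mm and grips with 3 to 60 N. Pads are 20 mm wide; open, the fingers measure 115 mm over their backs; the gripper's body (75 mm by 178 mm) begins 61 mm behind the grasp point.
Start: joints at [1.197, 0.423, 1.63, -0, 1.089, -0.019], TCP at [0.217, 0.586, 0.223] pointing down, gripper open.
Joint ranges: [-3, 3], [-0.9, 2.11], [0.09, 2.58], [-1.31, 4.45], [0.11, 2.69], [-2.54, 2.54]. Speed limits (rad/s): [2.39, 2.39, 3.01, 3.14, 3.14, 3.14].

### API

Orientations are given as a unit quaternion [w, x, y, z].
In Python, from station import move_pose, movel, movej, command_gripper, wait, inverse_kinematics, read_camera, camera_info, MotionError, job_done, get_time, get_joint_pos, get_qvel, get_effort, get_tcp_pos, get_ee_rot, get_ft_force, get_ft_torque, get_grip_width, get_finger_force gives the robot as it stands. Calls block until the motion is done:
- move_pose(position, orientation): joint-space move of the TCP to a pose.
- movel(position, frame=None, v=0.15, until_force=None): straight line of the TCP; frame=None keeps the orientation; v is the mean speed in m/s. With until_force (N) it stops when the force on the tool has changed by that much, and returns True; else False.
- movej(angles): joint-space move.
- command_gripper(opening): opening from 0.0 (shut) to 1.0 (fully open); the grip force is fixed at half the most; returns when the fingers have stopped.
- wait(seconds).
- inverse_kinematics(position, orientation): joint angles nearest the present ones, or None.
- read_camera(name): name is "side" or "top" or "wrist"; returns the picture (400x640x3 uint8, red, green, blue); there is no depth.
- camera_info(name): a dict with "intrinsics" (3x3 intrinsics, pixels), "dist" ([k1, k2, p1, p2, k3] as OpenCV has them; the pictures are not rectified), "T" (4x4, takes a point from camera to world coordinates); the wrist camera has in their place "tool_from_camera" (4x4, takes a point from camera to tool coordinates, whose origin is the TCP and whose axes are the flange's). Camera axes: x right, y up, looking along -z (the intrinsics and any distortion apply to the point x, -y, -z); pixel columns grow to the right and rows downward; lengths in m; the calibration is good to about 2 mm. A picture is of the moment at which its call begins: read the wrist's pose just before it. camera_info takes no time and is no camera call.
A pose or a line that the arm cannot do raises MotionError and nothing moves.
- job_done(): hands the job in; it is judged then, once.
Readings, each from a call of its own:
- get_time(): time.
- get_joint_pos(): joint angles.
- get_qvel(): joint speeds.
- get_effort(): joint torques, N m.
- get_tcp_pos(): TCP position.
- get_ee_rot(): TCP orientation.
- get_ft_force(): force on the tool from outside, world axes, zero at the start.
- get_ft_torque(): the same for the moment, N m.
- get_grip_width(): opening from 0.0 (shut) to 1.0 (fully open).
- get_finger_force(): force on a finger pad.
Only numpy, scipy, OpenCV 4.12 (cv2) and the standard library are available. Lean on these libraries where they do the work, as an engineer would, in place of code of your own. Each camera call takes 0.05 s, during which the arm holds its last target. There are 200 camera calls.

## Working session

There is one attempt and no reset: what is moved stays moved. The work goes in short steps, each a Python script; the robot and the scene stay as the last script left them, time stands still between calls to the robot, and variables do not carry over. Pictures are saved under pics/ and viewed, at most 10 in all, crops included, and the job is handed in when it is done.

```bash
ls; mkdir -p pics; python3 - <<'E'
from station import *
import cv2
for n in ("top","side"):
    cv2.imwrite(f"pics/{n}0.png",read_camera(n)[:,:,::-1])
    c=camera_info(n);print(n,c)
print(camera_info("wrist"),get_time(),get_ee_rot())
E
```

```text
pics
top {'intrinsics': array([[443.28038983,   0.        , 321.30804899],
       [  0.        , 443.28038983, 195.09371756],
       [  0.        ,   0.        ,   1.        ]]), 'dist': array([-0.06595502,  0.        ,  0.        ,  0.        ,  0.        ]), 'T': array([[-0.03647747,  0.97868733, -0.20209035,  0.32809865],
       [-0.99933269, -0.03610567,  0.00552707,  0.10190931],
       [-0.00188733,  0.20215711,  0.97935129,  1.32329236],
       [ 0.        ,  0.        ,  0.        ,  1.        ]])}
side {'intrinsics': array([[435.09253055,   0.        , 321.73097157],
       [  0.        , 435.09253055, 197.23726836],
       [  0.        ,   0.        ,   1.        ]]), 'dist': array([-0.06096666,  0.        ,  0.        ,  0.        ,  0.        ]), 'T': array([[ 0.98506224,  0.11135429, -0.13134914,  0.44189991],
       [-0.17095651,  0.54095435, -0.82349394, -0.82001861],
       [-0.0206457 ,  0.83364778,  0.55191045,  0.70302057],
       [ 0.        ,  0.        ,  0.        ,  1.        ]])}
{'intrinsics': array([[346.15460286,   0.        , 321.7430229 ],
       [  0.        , 346.15460286, 199.13573994],
       [  0.        ,   0.        ,   1.        ]]), 'dist': array([-0.07328541,  0.        ,  0.        ,  0.        ,  0.        ]), 'tool_from_camera': array([[ 2.00235824e-04,  9.59351515e-01,  2.82213804e-01,
         7.56786885e-02],
       [ 9.99999462e-01,  9.51379267e-05, -1.03292761e-03,
         5.67820888e-04],
       [-1.01778990e-03,  2.82213859e-01, -9.59350979e-01,
        -1.61926908e-01],
       [ 0.00000000e+00,  0.00000000e+00,  0.00000000e+00,
         1.00000000e+00]])} 0.1 [-1.31430383e-04  1.76502930e-01  9.84299883e-01 -6.62983046e-04]
```

View pics/top0.png

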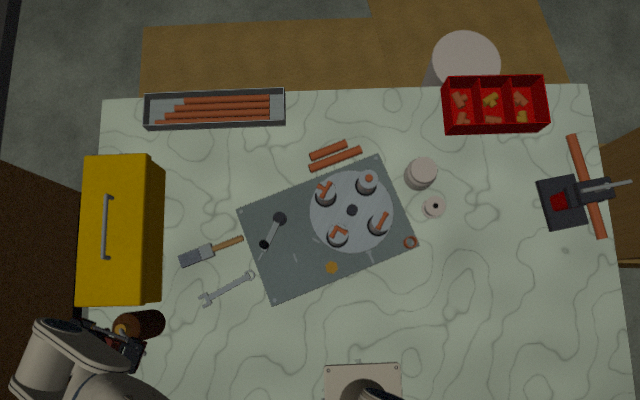

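View pics/side0.png

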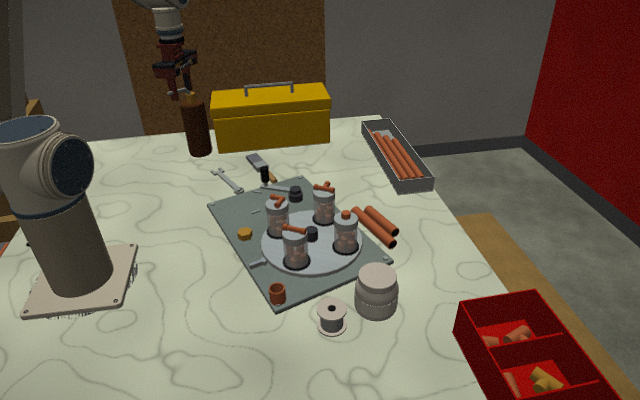

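The top view shows the carousel centred at about (351,210) and the pointer near (368,255). The lever pivot is at (279,217) with the knob at (264,244), so it is on the locked side. The side view agrees; I'll zoom in on both.

```bash
python3 - <<'E'
import cv2,numpy as np
a=cv2.imread("pics/top0.png")[145:310,230:430];b=cv2.imread("pics/side0.png")[150:310,200:400]
a=cv2.resize(a,(800,660),interpolation=cv2.INTER_CUBIC);
cv2.imwrite("pics/ta.png",a[:600]);
b=cv2.resize(b,(750,600),interpolation=cv2.INTER_CUBIC);cv2.imwrite("pics/sa.png",b)
E
```

```text
(no output)
```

View pics/ta.png

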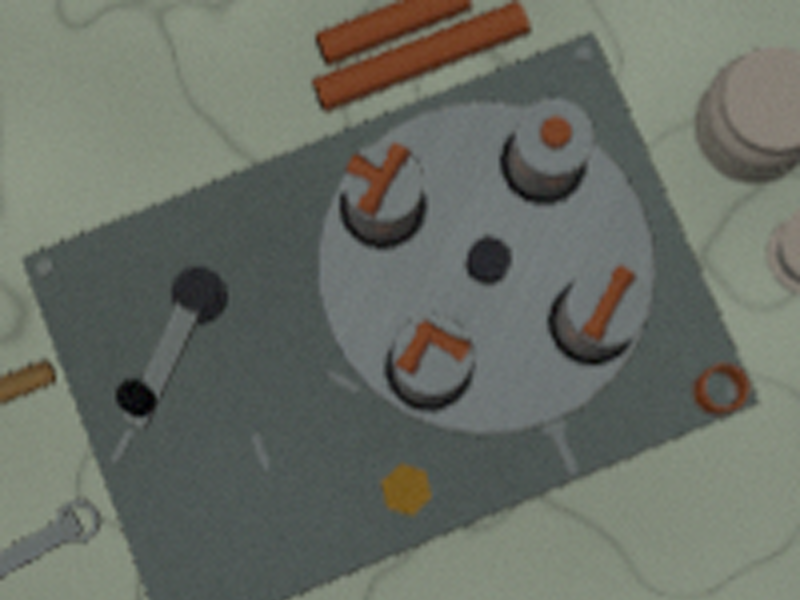

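View pics/sa.png

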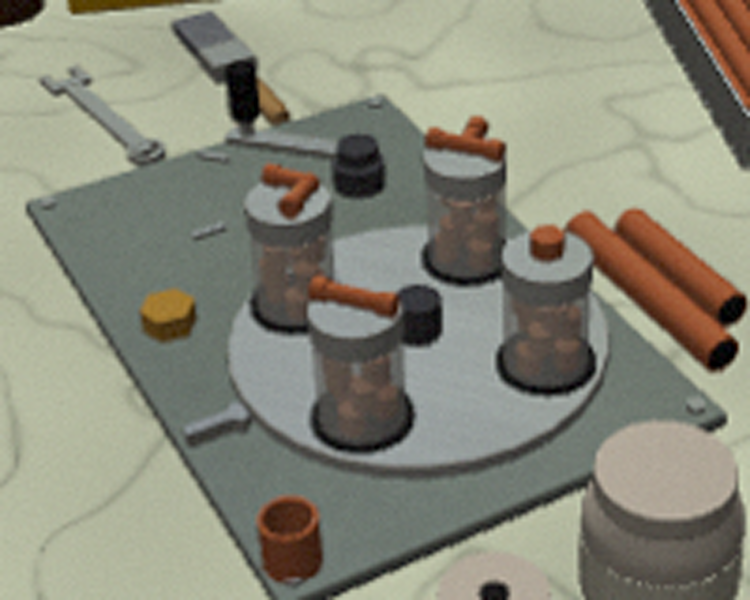

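The T jar is at the back left: fitting near top px (325,190), elbow at the front left, straight at the right, cap at the back right. The lever is locked, with three ribs visible and the middle one near top px (295,257). Now I'll measure.

```bash
cat > h.py <<'E'
import numpy as np, cv2
from station import *
def ray(n,px,T=None):
    c=camera_info(n); T=c["T"] if T is None else T
    u=cv2.undistortPoints(np.float64(px).reshape(-1,1,2),c["intrinsics"],c["dist"])[:,0]
    d=np.c_[u[:,0],-u[:,1],-np.ones(len(u))]@T[:3,:3].T
    return T[:3,3],d
def onz(n,px,z,T=None):
    o,d=ray(n,px,T); return (o+d*((z-o[2])/d[:,2])[:,None])
def tri(p,q):
    o1,d1=ray("top",p);o2,d2=ray("side",q);d1=d1[0];d2=d2[0]
    s=np.linalg.lstsq(np.c_[d1,-d2],o2-o1,rcond=None)[0]
    a=o1+s[0]*d1;b=o2+s[1]*d2
    return (a+b)/2,np.linalg.norm(a-b)
def blobs(m,lo,hi):
    n,l,s,c=cv2.connectedComponentsWithStats(m.astype(np.uint8))
    return [(s[i,4],c[i].round(1)) for i in range(1,n) if lo<s[i,4]<hi],l
E
python3 - <<'E'
from h import *
for n in("top","side"):
    im=cv2.imread(f"pics/{n}0.png");hsv=cv2.cvtColor(im,cv2.COLOR_BGR2HSV);H,S,V=cv2.split(hsv)
    roi=np.zeros(H.shape,bool)
    roi[(slice(145,310),slice(230,430)) if n=="top" else (slice(150,310),slice(200,400))]=1
    print(n,"plate px",im[275,285] if n=="top" else im[230,225], "bg",im[295,400] if n=="top" else im[290,220])
    print(" copper",*blobs((H<14)&(S>130)&(V>80)&roi,8,900)[0])
    print(" dark",*blobs((V<48)&roi,15,900)[0])
    print(" nut",*blobs((H>14)&(H<28)&(S>150)&roi,20,900)[0])
    if n=="top":
        b,g,r=[x.astype(int) for x in cv2.split(cv2.GaussianBlur(im,(3,3),0))]
        m=(V<118)&roi
        m=cv2.morphologyEx(m.astype(np.uint8),cv2.MORPH_OPEN,np.ones((5,5)))
        cs=max(cv2.findContours(m,0,1)[0],key=cv2.contourArea)
        P=onz("top",cs[:,0],.012)[:,:2].astype(np.float32)
        print("rect",cv2.minAreaRect(P),cv2.boxPoints(cv2.minAreaRect(P)))
        o=im.copy();cv2.drawContours(o,[cs],-1,(0,0,255),1)
        cv2.imwrite("pics/c0.png",cv2.resize(o[140:310,220:440],None,fx=3,fy=3))
E
```

```text
top plate px [84 87 78] bg [124 138 129]
 copper (np.int32(221), array([325.6, 150.7])) (np.int32(386), array([334.9, 158.2])) (np.int32(33), array([368.5, 177.6])) (np.int32(93), array([323.8, 188.5])) (np.int32(69), array([381.7, 220.3])) (np.int32(81), array([337.2, 231. ])) (np.int32(18), array([414.7, 241.6])) (np.int32(17), array([405.1, 242.5]))
 dark (np.int32(62), array([363.7, 190.3])) (np.int32(59), array([325.3, 201.4])) (np.int32(79), array([351.4, 209.7])) (np.int32(123), array([279.8, 218. ])) (np.int32(55), array([374.4, 230.3])) (np.int32(50), array([335.7, 243. ])) (np.int32(69), array([263.5, 244.1]))
 nut (np.int32(98), array([331.1, 266.9]))
rect ((0.5011583566665649, 0.08227139711380005), (0.3144482374191284, 0.4728411138057709), 20.05740737915039) [[ 0.27238682  0.25043112]
 [ 0.43455315 -0.19373195]
 [ 0.7299299  -0.08588833]
 [ 0.56776357  0.35827476]]
side plate px [112 121 109] bg [155 180 174]
 copper (np.int32(279), array([393.3, 159.5])) (np.int32(100), array([323.9, 186.8])) (np.int32(80), array([276.9, 198.6])) (np.int32(745), array([375.9, 223.1])) (np.int32(37), array([345.4, 212.6])) (np.int32(109), array([293.1, 228.2])) (np.int32(84), array([276.4, 290. ]))
 dark (np.int32(60), array([204.3, 152.4])) (np.int32(117), array([264.3, 173.7])) (np.int32(115), array([295.3, 196.1])) (np.int32(45), array([323. , 222.8])) (np.int32(36), array([394.7, 232.1])) (np.int32(31), array([273.1, 235.5])) (np.int32(89), array([312.1, 236.4])) (np.int32(38), array([392.2, 244.1])) (np.int32(74), array([346.7, 250.6])) (np.int32(81), array([297.6, 265.3])) (np.int32(24), array([332.1, 288.6])) (np.int32(27), array([297.4, 303.7])) (np.int32(23), array([331.4, 307.6]))
 nut (np.int32(57), array([229.2, 150.6])) (np.int32(142), array([244.5, 233.5]))
```

View pics/c0.png

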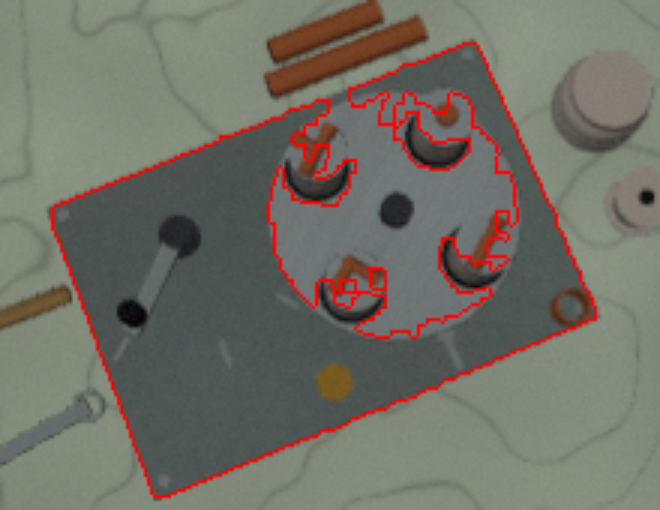

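```bash
python3 - <<'E'
from h import *
ax=np.array([.5444,.0076]);yaw=np.deg2rad(20.05)
print("spindle z62",onz("top",[351.4,209.7],.058)[0],"tri",tri([351.4,209.7],[312.1,234.5]))
k,g=tri([263.5,244.1],[264.3,173.7]);print("knob tri",k,g, "z90",onz("top",[263.5,244.1],.092)[0], "side z81",onz("side",[264.3,173.7],.081)[0])
print("pivot z50", onz("top",[279.8,218],.05)[0],tri([279.8,218],[295.3,196.1]))
f=yaw+np.pi; lock=f-.85
for kk in (k[:2],onz("top",[263.5,244.1],.092)[0][:2]): print("pivot from knob",kk-.09*np.array([np.cos(lock),np.sin(lock)]))
print("midmark",onz("top",[230+260/4,145+450/4.],.016)[0])
for nm,p,q,off in(("cap",[368.5,177.6],[345.4,212.6-0],90),("str",[381.7,220.3],[293.1+0,228.2],180),("tee",[323.8,188.5],[323.9,186.8],0),("elb",[337.2,231],[276.9,198.6],-90)):
    t,g=tri(p,q);w=onz("top",p,.126)[0][:2]-ax
    print(nm,t.round(4),round(g,4),"r",np.hypot(*w).round(4),"tee ang",(np.degrees(np.arctan2(w[1],w[0]))+off).round(1))
E
```

```text
spindle z62 [0.54282437 0.0092692  0.058     ] tri (array([0.54673227, 0.00811147, 0.04227769]), np.float64(0.0024446073964459153))
knob tri [0.45056037 0.26214053 0.07990778] 0.0004671638634569929 z90 [0.44913729 0.26056712 0.092     ] side z81 [0.45077712 0.26029801 0.081     ]
pivot z50 [0.52739507 0.2176895  0.05      ] (array([0.5317049 , 0.22041271, 0.01991316]), np.float64(0.0007892770380716575))
pivot from knob [0.52954015 0.21898737]
pivot from knob [0.52811707 0.21741397]
midmark [0.41405824 0.17840089 0.016     ]
cap [ 0.6196 -0.0375  0.1296] 0.001 r 0.0882 tee ang 59.0
str [ 0.4981 -0.067   0.1263] 0.0016 r 0.0874 tee ang 58.6
tee [0.5932 0.0876 0.1253] 0.0009 r 0.0939 tee ang 58.4
elb [0.4733 0.0557 0.1269] 0.0014 r 0.0851 tee ang 55.6
```

```bash
cat >> h.py <<'E'
ax=np.array([.5438,.0084]);yaw=np.deg2rad(20.05);piv=np.array([.5283,.2180])
def quat(th): return [0,np.cos(th/2),np.sin(th/2),0]   # tool down, tool x at azimuth th
def u(a): return np.array([np.cos(a),np.sin(a)])
def P(c,r,a,z): return [*(c+r*u(a)),z]
def q6path(c,r,a0,a1,z,off):
    return [inverse_kinematics(P(c,r,a,z),quat(a+off)) for a in np.linspace(a0,a1,5)]
def arc(c,r,a0,a1,z,off,n,v):
    for a in np.linspace(a0,a1,n+1)[1:]: movel(P(c,r,a,z),quat(a+off),v=v)
def state(): print("t",round(get_time(),2),"tcp",np.round(get_tcp_pos(),4),"F",np.round(get_ft_force(),1),"w",round(get_grip_width()*88,1),"ff",get_finger_force())
E
python3 - <<'E'
from h import *
f=yaw+np.pi
for nm,a in(("knob",(piv,.09,f-.85,f,.066)),("jar",(ax,.088,np.deg2rad(58.8),f,.089))):
    for off in(0,np.pi): 
        for s in q6path(*a,off): print(nm,round(off,1),None if s is None else np.round(s,2))
E
```

```text
knob 0 [ 0.5   0.51  1.95 -0.    0.68 -0.57]
knob 0 [ 0.48  0.5   1.99 -0.    0.66 -0.8 ]
knob 0 [ 0.45  0.49  2.01 -0.    0.64 -1.05]
knob 0 [ 0.41  0.48  2.03 -0.    0.63 -1.29]
knob 0 [ 0.37  0.48  2.03 -0.    0.63 -1.55]
knob 3.1 None
knob 3.1 [ 0.48  0.5   1.99 -0.    0.66  2.34]
knob 3.1 [ 0.45  0.49  2.01 -0.    0.64  2.1 ]
knob 3.1 [ 0.41  0.48  2.03 -0.    0.63  1.85]
knob 3.1 [ 0.37  0.48  2.03 -0.    0.63  1.6 ]
jar 0 [ 0.12  0.56  1.78 -0.    0.81  0.67]
jar 0 [ 0.16  0.5   1.89 -0.    0.75  0.08]
jar 0 [ 0.13  0.45  2.   -0.    0.7  -0.56]
jar 0 [ 0.04  0.41  2.07 -0.    0.66 -1.26]
jar 0 [-0.07  0.41  2.07 -0.    0.66 -1.99]
jar 3.1 [ 0.12  0.56  1.78 -0.    0.81 -2.48]
jar 3.1 None
jar 3.1 None
jar 3.1 [ 0.04  0.41  2.07 -0.    0.66  1.88]
jar 3.1 [-0.07  0.41  2.07 -0.    0.66  1.15]
```

off=0 is feasible for both moves. Lever first.

```bash
python3 - <<'E'
from h import *
f=yaw+np.pi;a0=f-.85
move_pose(P(piv,.09,a0,.19),quat(a0)); state()
print(movel(P(piv,.09,a0,.066),v=.12,until_force=10)); state()
command_gripper(0); state()
arc(piv,.09,a0,f,.066,0,6,.05); state()
cv2.imwrite("pics/l1.png",read_camera("wrist")[:,:,::-1])
E
```

```text
t 1.58 tcp [0.4493 0.262  0.1902] F [-0.2 -0.6  0.1] w 88.3 ff 0.0
False
t 2.77 tcp [0.4498 0.2615 0.0666] F [-0.5  0.4 -0.2] w 87.9 ff 0.0
t 3.77 tcp [0.4494 0.2613 0.066 ] F [ 0.3  2.  -0.3] w 23.6 ff 29.999695122241974
t 6.22 tcp [0.4469 0.1884 0.0661] F [ 11.6   3.6 -12.9] w 23.6 ff 29.99755024909973
```

View pics/l1.png

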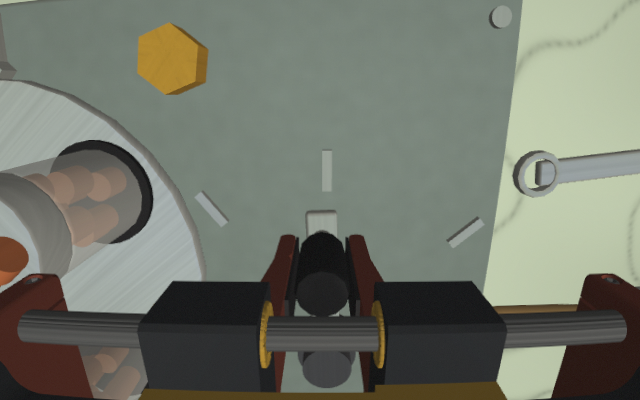

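The wrist view shows the gripped knob, with the lever end at (322,212) nearly in line with the middle rib at (327,171). The other ribs are at (211,208) and (465,232). I'll check the angle numerically.

```bash
cat >> h.py <<'E'
def wristT():
    from scipy.spatial.transform import Rotation as Ro
    q=get_ee_rot();T=np.eye(4);T[:3,:3]=Ro.from_quat([*q[1:],q[0]]).as_matrix();T[:3,3]=get_tcp_pos()
    return T@camera_info("wrist")["tool_from_camera"]
E
python3 - <<'E'
from h import *
T=wristT()
im=cv2.imread("pics/l1.png");g=cv2.cvtColor(im,cv2.COLOR_BGR2GRAY)
C=[];D=[]
for x,y in((211,208),(327,171),(465,232)):
    s=g[y-27:y+28,x-25:x+26];m=(s>s[27,25]-22).astype(np.uint8)
    n,l,st,c=cv2.connectedComponentsWithStats(m);i=l[27,25];pts=np.argwhere(l==i)[:,::-1]+[x-25,y-27]
    W=onz("wrist",pts,.016,T)[:,:2];r=cv2.minAreaRect(W.astype(np.float32))
    w,v=np.linalg.eigh(np.cov(W.T));d=v[:,1]*-np.sign(v[0,1]);
    C.append(W.mean(0));D.append(np.degrees(np.arctan2(d[1],d[0]))%360);print(st[i,4],W.mean(0).round(4),r[1],D[-1].round(1))
C=np.array(C)
from scipy.optimize import least_squares
s=least_squares(lambda p:np.hypot(*(C-p).T)-.124,piv).x
k=np.array(get_tcp_pos()[:2]);an=lambda p:np.degrees(np.arctan2(*(p-s)[::-1]))%360
print("pivot",s,"marks",[an(c) for c in C],"knob",an(k),np.hypot(*(k-s)))
e=onz("wrist",[[322,212]],.044,T)[0,:2];print("arm end",e,an(e))
d=C[1]-k;print("knob->mark",np.degrees(np.arctan2(d[1],d[0]))%360,np.hypot(*d), "front",np.degrees(yaw)+180)
E
```

```text
349 [0.4659 0.1181] (0.0262395478785038, 0.0059969015419483185) 237.5
409 [0.4167 0.1801] (0.025455087423324585, 0.005699746310710907) 200.2
317 [0.424  0.2824] (0.006038694176822901, 0.026143942028284073) 151.2
pivot [0.53286276 0.22269004] marks [np.float64(237.3974052241604), np.float64(200.12739937275455), np.float64(151.2592460851545)] knob 201.69787809769178 0.09257676073766208
arm end [0.43396691 0.18340091] 201.66682573799392
knob->mark 195.47770273341655 0.03129909872112822 front 200.05
```

```bash
python3 - <<'E'
from h import *
f=yaw+np.pi
command_gripper(1.0); p=get_tcp_pos(); movel([p[0],p[1],.19],v=.15); state()
q=np.array([*(np.array(p[:2])-.03*u(f)),.27]); movel(list(q),v=.15); wait(.2)
np.save("T2.npy",wristT()); cv2.imwrite("pics/l2.png",read_camera("wrist")[:,:,::-1]); cv2.imwrite("pics/t2.png",read_camera("top")[:,:,::-1]);state()
E
```

```text
t 8.32 tcp [0.4432 0.1869 0.1893] F [-0.5 -0.2 -0.4] w 88.1 ff 0.0
t 9.34 tcp [0.4715 0.1972 0.2693] F [ 0.1 -0.4 -0.5] w 87.6 ff 0.0
```

View pics/l2.png

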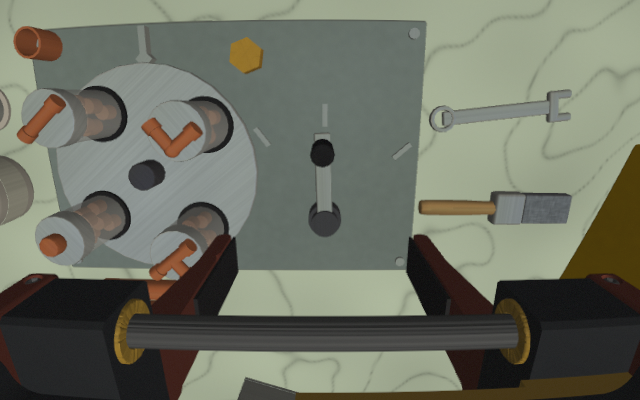

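The lever stands near the middle rib at (325,115), with the arm end at (321,136), knob at (321,153) and pivot hub at (325,218). The carousel is unmoved. Measuring the arm's direction against rib and plate.

```bash
python3 - <<'E'
from h import *
T=np.load("T2.npy");im=cv2.imread("pics/l2.png");g=cv2.cvtColor(im,cv2.COLOR_BGR2GRAY).astype(int)
ang=lambda d:np.degrees(np.arctan2(d[1],d[0]))%360
def edge(rows,x0,x1,z):
    pts=[]
    for y in rows:
        s=g[y,x0:x1];bgv=np.median(np.r_[s[:4],s[-4:]]);w=np.clip(s-bgv-12,0,None)
        on=np.where(s>bgv+12)[0]
        if len(on): pts.append([(on[0]+on[-1])/2+x0,y])
    W=onz("wrist",pts,z,T)[:,:2];vx,vy,cx,cy=cv2.fitLine(W.astype(np.float32),cv2.DIST_HUBER,0,.01,.01)[:,0]
    d=np.array([vx,vy]);d=-d if d[0]>0 else d
    return np.array([cx,cy]),ang(d),pts[0],pts[-1],len(pts)
A=edge(range(170,199),306,342,.044);print("arm",A)
M=edge(range(105,125),316,336,.016);print("mark",M)
Pn=edge(range(28,52),130,158,.024);print("pointer",Pn)
dk,_=blobs((g<45)&(np.add.outer(np.arange(400)*0,np.arange(640))<400)&(np.arange(400)[:,None]<250),60,3000);print(dk)
# plate edges: right edge and front edge
m=((g<125)&(np.arange(400)[:,None]<235)&(np.arange(640)[None]<470)&(np.arange(640)[None]>280)).astype(np.uint8)
R=[]
for y in range(40,220):
    r=np.where(m[y,340:]==0)[0]; r=[k for k in range(395,450) if g[y,k]>125 and g[y,k+4]>125 and g[y,k+8]>125]
    if r: R.append([r[0]-.5,y])
W=onz("wrist",R,.012,T)[:,:2].astype(np.float32);l=cv2.fitLine(W,cv2.DIST_HUBER,0,.01,.01)[:,0];print("left plate edge",ang(l[:2])%180+180,len(R))
tops=[]
for x in range(270,410):
    y=next((k for k in range(45,5,-1) if g[k,x]>125 and g[k-4,x]>125),None)
    if y: tops.append([x,y+.5])
W=onz("wrist",tops,.012,T)[:,:2].astype(np.float32);l=cv2.fitLine(W,cv2.DIST_HUBER,0,.01,.01)[:,0];print("front edge",(ang(l[:2])+90)%180+180,len(tops))
kn=onz("wrist",[[321.5,146]],.103,T)[0,:2]
u_=u(np.radians(M[1]));n=np.array([-u_[1],u_[0]])
print("arm lateral offset at mark radius", n@(A[0]-M[0]), "dist",np.linalg.norm(A[0]-M[0]))
E
```

```text
arm (array([0.48756814, 0.20471889], dtype=float32), np.float32(200.14119), [np.float64(323.5), 170], [np.float64(324.0), 198], 29)
mark (array([0.41712856, 0.1799094 ], dtype=float32), np.float32(198.2078), [np.float64(324.5), 105], [np.float64(324.0), 124], 20)
pointer (array([ 0.4055815 , -0.04214463], dtype=float32), np.float32(200.66702), [np.float64(140.0), 28], [np.float64(142.5), 51], 24)
[(np.int32(417), array([113.2, 111.1])), (np.int32(380), array([219.1, 120.6])), (np.int32(497), array([322.1, 152.5])), (np.int32(233), array([155.3, 169.3])), (np.int32(331), array([115. , 208.1])), (np.int32(584), array([216.5, 229.2]))]
left plate edge 199.9892 166
front edge 200.24393 140
arm lateral offset at mark radius -0.0015574377 dist 0.074680954
```

```bash
python3 - <<'E'
from h import *
T=np.load("T2.npy");im=cv2.imread("pics/l2.png");g=cv2.GaussianBlur(cv2.cvtColor(im,cv2.COLOR_BGR2GRAY),(1,5),0).astype(float)
ang=lambda d:np.degrees(np.arctan2(d[1],d[0]))%360
def cen(y,x0,x1):
    s=g[y,x0:x1];d=np.diff(s);i,j=d.argmax(),d.argmin()
    f=lambda k:k+np.sum(np.arange(-2,3)*abs(d[k-2:k+3]))/abs(d[k-2:k+3]).sum()
    return x0+(f(i)+f(j))/2+.5, (j-i)
end=[(y,)+cen(y,306,340) for y in (135,136,137,138)];print(np.round(end,2))
mid=[(y,)+cen(y,306,342) for y in range(170,198)];print(np.round(mid[::4],2))
pts=[(c,y) for y,c,w in end+mid if 9<w<20]
W=onz("wrist",pts,.044,T)[:,:2];l=cv2.fitLine(W.astype(np.float32),cv2.DIST_HUBER,0,.01,.01)[:,0];print("arm dir",ang(-l[:2]*np.sign(l[0])),l[2:])
mk=[(cen(y,314,336)[0],y) for y in range(107,123)];M=onz("wrist",mk,.016,T)[:,:2].mean(0)
n=np.array([-l[1],l[0]]);print("mark off arm line",n@(M-l[2:]),n)
I2=cv2.imread("pics/t2.png");print("top dark",blobs((cv2.cvtColor(I2,cv2.COLOR_BGR2HSV)[:,:,2]<48)&(np.arange(400)[:,None]>200)&(np.arange(400)[:,None]<265)&(abs(np.arange(640)-290)<40)[None],15,900)[0])
E
```

```text
[[135.   321.84  15.  ]
 [136.   321.91  15.  ]
 [137.   321.94  15.  ]
 [138.   321.77  15.  ]]
[[170.   315.41  -1.  ]
 [174.   315.49  -1.  ]
 [178.   323.33  14.  ]
 [182.   323.31  14.  ]
 [186.   323.43  14.  ]
 [190.   323.42  14.  ]
 [194.   323.51  14.  ]]
arm dir 201.768 [0.47643802 0.2000077 ]
mark off arm line 0.0035990334411232523 [-0.3708493   0.92869306]
top dark [(np.int32(186), array([311.2, 210.5])), (np.int32(27), array([323. , 204.2])), (np.int32(18), array([296.4, 219.9])), (np.int32(317), array([262.3, 240.6])), (np.int32(40), array([289.2, 242.9])), (np.int32(41), array([308.7, 260.9]))]
```

Arm direction is 201.8° against a front direction of 200.1°, and the rib lies 3.6 mm off the arm's line, so the lever is about 0.028 rad past the mark. I'll nudge it back.

```bash
cat > chk.py <<'E'
from h import *
def check(name):
    T=wristT();im=read_camera("wrist")[:,:,::-1];cv2.imwrite(name,im)
    g=cv2.GaussianBlur(cv2.cvtColor(np.ascontiguousarray(im),cv2.COLOR_BGR2GRAY),(1,5),0).astype(float)
    def cen(y,x0,x1):
        d=np.diff(g[y,x0:x1]);i,j=d.argmax(),d.argmin()
        if not 3<=i<j<=len(d)-4: return 0,0
        f=lambda k:k+np.sum(np.arange(-2,3)*abs(d[k-2:k+3]))/abs(d[k-2:k+3]).sum()
        return x0+(f(i)+f(j))/2+.5,j-i
    pts=[(c,y) for y in [135,136,137,138,*range(176,198)] for c,w in [cen(y,306,344)] if 9<w<20]
    W=onz("wrist",pts,.044,T)[:,:2];l=cv2.fitLine(W.astype(np.float32),cv2.DIST_HUBER,0,.01,.01)[:,0]
    if l[0]>0:l[:2]*=-1
    M=onz("wrist",[(cen(y,314,336)[0],y) for y in range(107,123)],.016,T)[:,:2].mean(0)
    print(np.round(pts[::4],1).tolist(),"dir",np.degrees(np.arctan2(l[1],l[0]))%360,"mark off",np.array([-l[1],l[0]])@(M-l[2:]))
E
python3 - <<'E'
from chk import *
f=yaw+np.pi
g0=[.4469,.1884];hp=get_tcp_pos()
movel([*g0,.19],quat(f+.028),v=.15); movel([*g0,.066],v=.12,until_force=10)
command_gripper(0);state()
movel([.4470,.1910,.066],quat(f),v=.02);wait(.3);state()
command_gripper(1.0);movel([.4470,.1910,.19],v=.15)
movel([.4715,.1972,.2693],quat(f),v=.15);wait(.2);check("pics/l3.png");state()
E
```

```text
t 12.23 tcp [0.4469 0.1884 0.066 ] F [ 0.4  0.2 -0.3] w 23.6 ff 29.999975860118866
t 12.82 tcp [0.446  0.1908 0.0659] F [-5.8 -0.5  5.3] w 23.7 ff 30.000885128974915
[[324.1, 135.0], [324.5, 176.0], [324.4, 180.0], [324.4, 184.0], [324.4, 188.0], [324.4, 192.0], [324.4, 196.0]] dir 200.42589 mark off -0.0006328158470591621
t 15.83 tcp [0.4709 0.197  0.2684] F [ 0.  -0.3  0.5] w 88.3 ff 0.0
```

```bash
python3 - <<'E'
from h import *
f=yaw+np.pi
move_pose(P(ax,-.07,f,.30),quat(f));wait(.3)
np.save("T4.npy",wristT());cv2.imwrite("pics/c4.png",read_camera("wrist")[:,:,::-1]);state()
E
```

```text
t 17.06 tcp [0.6092 0.0333 0.3001] F [ 0.   0.6 -0.3] w 88.4 ff 0.0
```

View pics/c4.png

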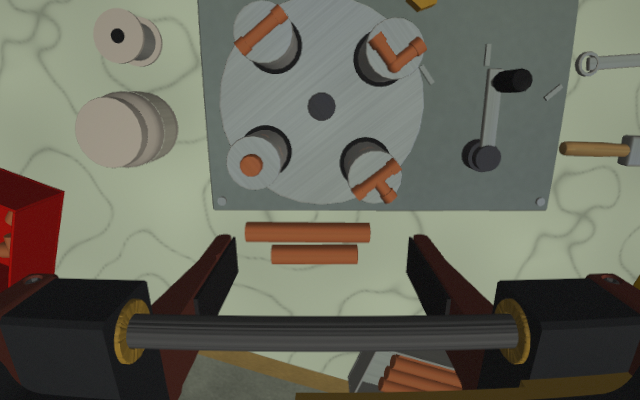

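The view shows the spindle at (321,106), the tee at (375,182), the cap at (251,165) and the straight at (262,30).

```bash
python3 - <<'E'
from h import *
T=np.load("T4.npy");im=cv2.imread("pics/c4.png");H,S,V=cv2.split(cv2.cvtColor(im,cv2.COLOR_BGR2HSV))
g=cv2.cvtColor(im,cv2.COLOR_BGR2GRAY)
X,Y=np.meshgrid(np.arange(640),np.arange(400))
print("sp",b:=blobs((g<70)&(abs(X-321)<20)&(abs(Y-106)<20),50,2000)[0])
a=onz("wrist",[b[0][1]],.060,T)[0,:2];print(a)
# disc rim: rays from right side & left side outward
cb=blobs((H<14)&(S>110)&(X>200)&(X<450)&(Y<205)&(V>70),60,3000)[0];print(cb)
for s,c in cb:
    z=.132 if s<600 and abs(c[0]-251)<15 else .126
    w=onz("wrist",[c],z,T)[0,:2];d=w-a;print(c,w.round(4),np.hypot(*d).round(4),np.degrees(np.arctan2(d[1],d[0])).round(1)%360)
E
```

```text
sp [(np.int32(581), array([321.2, 106.1]))]
[0.5469849  0.00954359]
[(np.int32(857), array([260.6,  29.9])), (np.int32(931), array([397.4,  51.7])), (np.int32(378), array([250.8, 164.8])), (np.int32(904), array([378.8, 182.6]))]
[260.6  29.9] [ 0.501  -0.0654] 0.0879 238.4
[397.4  51.7] [0.4756 0.0576] 0.086 146.1
[250.8 164.8] [ 0.6206 -0.036 ] 0.0866 328.3
[378.8 182.6] [0.5953 0.0887] 0.0928 58.6
```

```bash
sed -i 's/^ax=np.array(\[.5438,.0084\])/ax=np.array([.547,.0097])/' h.py; python3 - <<'E'
from h import *
f=yaw+np.pi;a0=np.deg2rad(58.4)
move_pose(P(ax,.088,a0,.22),quat(a0));state()
if movel(P(ax,.088,a0,.09),v=.12,until_force=8): print("contact");state();raise SystemExit
command_gripper(0);state()
for k,a in enumerate(np.linspace(a0,f,16)[1:]):
    movel(P(ax,.088,a,.09),quat(a),v=.05)
    if k%3==2: state()
    if np.linalg.norm(get_ft_force())>35: print("high",k,a);break
E
```

```text
t 19.25 tcp [0.5932 0.0846 0.2201] F [-0.1 -0.3  0.6] w 88.1 ff 0.0
t 21.09 tcp [0.593  0.0847 0.0901] F [-1.   0.7  2.3] w 55.5 ff 30.000407695770264
t 22.42 tcp [0.5517 0.0985 0.0901] F [-2.6  7.5  4.4] w 55.2 ff 30.000639259815216
t 23.74 tcp [0.5084 0.0908 0.0901] F [-8.2 12.2  7.5] w 55.4 ff 30.001202523708344
t 25.07 tcp [0.4737 0.0633 0.0901] F [-10.9  13.5  13.3] w 55.5 ff 30.00230848789215
t 26.39 tcp [0.4564 0.0228 0.0901] F [-12.7   9.5  17.4] w 55.7 ff 30.002941489219666
t 27.72 tcp [ 0.4606 -0.021   0.09  ] F [-14.3   0.5  19.3] w 55.3 ff 30.00303089618683
```

```bash
python3 - <<'E'
from h import *
from scipy.optimize import least_squares
p=np.array([[.593,.0847],[.5517,.0985],[.5084,.0908],[.4737,.0633],[.4564,.0228],[.4606,-.021]])
s=least_squares(lambda c:np.hypot(*(p-c).T)-.088,ax);print("axis fit",s.x,s.fun.round(4))
d=p[-1]-s.x;print(np.degrees(np.arctan2(d[1],d[0]))%360)
np.save("T5.npy",wristT());cv2.imwrite("pics/c5.png",read_camera("wrist")[:,:,::-1]);cv2.imwrite("pics/t5.png",read_camera("top")[:,:,::-1]);cv2.imwrite("pics/s5.png",read_camera("side")[:,:,::-1])
E
```

```text
axis fit [0.54371631 0.01067403] [ 0.0009  0.0002 -0.0004 -0.0004  0.0002  0.0009]
200.860879879704
```

View pics/c5.png

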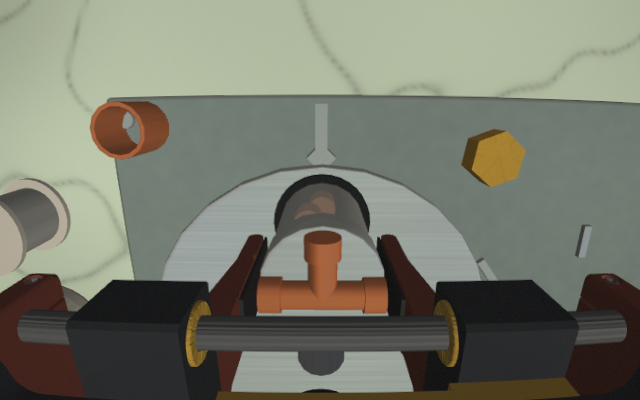

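The wrist view shows the tee stem at (322,245), the jar base ring centred at about x=322, and the pointer at (321,105–165): essentially aligned. One numeric check against the pointer and the spindle follows.

```bash
python3 - <<'E'
from h import *
T=np.load("T5.npy");g=cv2.cvtColor(cv2.imread("pics/c5.png"),cv2.COLOR_BGR2GRAY).astype(float)
def edges(y,x0,x1,sgn):
    d=sgn*np.diff(g[y,x0:x1]);i,j=d.argmax(),d.argmin();return (i+j)/2+x0+.5,j-i
def line(rows,x0,x1,sgn,z):
    e=[edges(y,x0,x1,sgn) for y in rows];pt=[(c,y) for (c,w),y in zip(e,rows) if w>5];print(np.round(pt[::4],1).tolist())
    return onz("wrist",pt,z,T)[:,:2]
Pn=line(range(108,146),305,338,1,.024);Rg=line(range(195,212,2),262,382,-1,.034);Sp=line(range(352,370,3),290,352,-1,.062)
k=np.array(get_tcp_pos()[:2]);n=np.array([-np.sin(yaw+np.pi),np.cos(yaw+np.pi)])
for nm,w in(("ptr",Pn),("ring",Rg),("spindle",Sp)): print(nm,w.mean(0).round(4),"lateral rel TCP mm",((w-k)@n*1000).mean().round(2))
state()
E
```

```text
[[321.0, 108.0], [321.0, 112.0], [320.5, 116.0], [320.5, 120.0], [320.5, 124.0], [320.5, 128.0], [320.5, 132.0], [320.5, 136.0], [320.5, 140.0], [320.5, 144.0]]
[[321.5, 195.0], [321.0, 203.0], [321.5, 211.0]]
[[320.5, 352.0], [321.0, 364.0]]
ptr [ 0.4065 -0.042 ] lateral rel TCP mm 1.19
ring [ 0.4522 -0.0247] lateral rel TCP mm 0.65
spindle [0.5477 0.0098] lateral rel TCP mm 1.04
t 27.87 tcp [ 0.4606 -0.0209  0.09  ] F [-13.9  -0.4  18.1] w 55.6 ff 30.003165900707245
```

```bash
python3 -c "
from station import *
wait(.3);print(get_qvel(),get_finger_force());print(job_done())"
```

```text
[-0.00176057  0.00130671  0.00165369 -0.0015227   0.00064405  0.00169094] 30.002940595149994
the job is handed in; nothing more can be done
None
```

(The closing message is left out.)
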